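# Show a sealed tin to the pantry scanner

### The arm

A 6-joint arm with a two-finger parallel gripper is mounted at the origin on the work surface. World frame = base frame: x ahead of the robot, y to its left, z up, the work surface at z = 0. Lengths are in m, angles in rad, forces in N, time in s.
With the tool pointing down it reaches from about 0.375 to 0.9 m from the base axis. Payload 3.1 kg.
Tool frame: the origin (TCP) lies on the centre line of the jaws, within the pads' length; the fingertips stand robot.nose_length ahead of it and the grasp point (between the pads) lies 6 mm ahead of it (robot.nose_length is the distance from the TCP to the fingertips, in m); z points along the fingers, y is the line along which they close (so a half turn about z gives the same grasp; the last joint's range is limited). The gripper opens to 87 mm and grips with 3 to 60 N. Pads are 19 mm wide; open, the fingers measure 117 mm over their backs; the gripper's body (75 mm by 190 mm) begins 51 mm behind the grasp point.
Start: joints at [0.947, 0.527, 1.433, -0, 1.181, -0.178], TCP at [0.269, 0.564, 0.248] pointing down, gripper open.
Joint ranges: [-3.08, 3.08], [-0.75, 2.2], [0.22, 2.44], [-1.43, 4.57], [0, 2.65], [-2.85, 2.85]. Speed limits (rad/s): [2.79, 2.79, 3.14, 3.14, 3.14, 3.14].

### API

Orientations are given as a unit quaternion [x, y, z, w].
In Python, from rig import robot gives the robot as it stands.
- The arm moves only by the shell command python3 -m crank 'ROWS' [FORCE]. ROWS is JSON, one flat list of numbers, 7 for each row, row after row: the shift along the tool's x, y, z in mm, then the turn, a rotation vector about the tool's x, y, z in degrees, then the closure in counts, from 0 (fully open) to 255 (shut). In form: [x, y, z, ax, ay, az, fingers, x, y, z, ax, ay, az, fingers, ...]. A call has exactly 5 rows; each row is the pose to reach, as a shift and turn from the pose commanded when the call began, along the tool's axes at that moment; what a row does not reach only later rows make up. A row lasts 1/12 s, in which the tool goes at most 41.7 mm and 7.16 degrees, less where a joint would pass 70% of its speed; a pose out of reach is approached as far as the arm can. A call with a gripper value outside its range is refused whole. The fingers move at their own pace and stop on an object; FORCE is the grip in N (left out, the last holds). Time passes only in rows, so rows that repeat a pose let the fingers close, or fill a call up. It gives the time, the measured TCP pose, the force, the opening and the grip force at its end, in the units of the state.
- robot.get_obs(): the state, without advancing time (a new reading comes with each control period).
- robot.camera(name): name is "scene" or "side" or "wrist"; returns a dict with "pixels" (384x512x3 uint8, red, green, blue), "intrinsics" (3x3 intrinsics, pixels), "extrinsics" (4x4, takes a point from camera to world coordinates); the wrist camera has in their place "mount" (4x4, takes a point from camera to tool coordinates, whose origin is the TCP and whose axes are the flange's). Camera axes: x right, y down, z forward; pixel columns grow to the right and rows downward; lengths in m; the calibration is good to about 2 mm. A picture is of the moment at which its call begins: read the wrist's pose just before it. There is no depth.
- robot.hand_in(): hands the job in; it is judged then, once.
The state is a dict: "time": time; "q": joint angles; "joint_velocities": joint speeds; "joint_torque": joint torques, N m; "position": TCP position; "tool_rot": TCP orientation; "ft_force": force on the tool from outside, world axes, zero at the start; "moment": the same for the moment, N m; "grip_width": finger opening in m; "grip_force": force on a finger pad.
Only numpy, scipy, OpenCV 4.12 (cv2) and the standard library are available. Lean on these libraries where they do the work, as an engineer would, in place of code of your own. Each camera call takes 0.05 s, during which the arm holds its last target. There are 200 camera calls.

### The job

Book the labelled tin into stock: first use the palette knife to lever the scanner's hinged cover up until it stays above level, and lay the knife back down flat on the counter. Then stand the labelled tin wholly on the round pad in front of the scanner, turned so that its label squarely faces the scanner. Do not tip the tin over, and leave the other things on the counter where they are.

Things in the scene. Friction and masses are not known exactly. Their poses are not given: they have to be found in the camera images.
- station: Grey scanner block fixed to the counter, 130 mm wide, 155 high, x -50 to +60 mm; origin under it, front faces -x, z up. Its front slopes at 53 deg from x -50, z 75 to x 10, z 155 mm, with the window under the cover. Below, it is undercut: plinth front at x -20 mm up to z 66 mm, free air before it. The round pad lies in front. Place and yaw vary.
- pad (a point): Centre of the top of the black rubber pad, a disc of 100 mm diameter and 4 mm height; 220 mm in front of the station's origin (station x -220 mm). Axes as the station.
- hinge (a point): On the cover's hinge line, mid width: 10 mm behind the station's origin (x +10 mm), 161 mm high. The hinge runs along the station's y.
- cover (a joint): Angle of the cover, rad: 0 shut (lying on the 53 deg slope), grows as its front edge rises; level at 0.93, stop at 1.75; starts at 0 to 0.12. A steel plate, 135 mm from hinge to front edge, 110 mm wide, 4 mm thick, no handle. Its stiff hinge (about 0.1 Nm) stays where it is left.
- lip (a point): Middle of the cover's free front edge (mid thickness), moves with the cover, 135 mm from the hinge. Shut: station x -71 mm, height 53 mm; the last 33 mm of the cover stick out clear past the slope, so that a blade can go in underneath.
- spatula: Palette knife lying flat on the counter, 200 mm long. Origin: centre of the wooden handle (95 mm long, 22 mm wide, 24 mm high; its centre is 12 mm above the counter). x runs along it to the blade's tip, z up. The steel blade is 105 mm long, 26 mm wide, 3 mm thick, from x 47 to 152 mm at the handle's mid height.
- tip (a point): The tip of the palette knife's blade (x +152.5 mm from the handle's centre, mid thickness).
- canister: The labelled tin: closed grey metal cylinder, 60 mm diameter, 120 mm high, 0.3 kg. Origin: centre of its underside, z up, x points to the label: a paper label with bars on its side, and a 20 mm wide paper strip from the middle of the lid over the rim down to the label, seen from above.
- label (a point): Middle of the label on the tin's side: 30 mm from the axis along the tin's x, 50 mm high.
- plain_tin: A bystander: grey metal tin without a label, 68 mm diameter, 150 mm high. Origin: centre of its underside. It may change places with the labelled tin.
- shaker: Bystander: steel salt shaker, 36 mm diameter, 72 mm high.
- mug: Bystander: white mug, 76 mm diameter, 90 mm high.
- bowl: Bystander: white bowl, 120 mm diameter, 50 mm high.
- serving_spoon: Bystander: steel spoon, 200 mm long, lying on the counter.
Mind the look-alikes: they are no part of the job. Leave any yellow look-alike of the canister alone.

How it is judged:
By the outcome, as a careful person would: the job done as asked, in the order asked, and still so for the second after the job is handed in, with the robot touching nothing.
It also fails if it takes over 72 s, if anything falls off the work surface, if the arm or the gripper's body presses on something with over 40 N, if the wrist force passes 120 N, or if a joint passes its speed limit or range.

## Working session

There is one attempt and no reset: what is moved stays moved. The work goes in short steps, Python scripts to look and compute and a shell command to move; the robot and the scene stay as the last step left them, time stands still between calls to the robot, and variables do not carry over. Pictures are saved under pics/ and viewed, at most 10 in all, crops included, and the job is handed in when it is done.

```bash
ls; mkdir -p pics
python3 - <<'E'
from rig import robot
import cv2,numpy as np
np.set_printoptions(precision=4,suppress=True)
o=robot.get_obs();print(o, robot.nose_length)
for n in("scene","side"):
    c=robot.camera(n);cv2.imwrite(f"pics/{n}0.png",cv2.resize(c["pixels"][:,:,::-1],(800,600),interpolation=cv2.INTER_CUBIC));print(c["intrinsics"],c["extrinsics"])
    np.savez(f"{n}.npz",K=c["intrinsics"],E=c["extrinsics"])
print(robot.camera("wrist")["mount"])
E
```

```text
pics
{'time': 0.0, 'q': array([ 0.9465,  0.5285,  1.4339, -0.0001,  1.1814, -0.1785]), 'joint_velocities': array([-0.0018,  0.0007,  0.0015,  0.001 ,  0.0019,  0.0017]), 'joint_torque': array([  0.0003, -44.0037, -17.6591,   0.0633,   0.0582,  -0.0002]), 'position': array([0.2691, 0.5634, 0.2465]), 'tool_rot': array([ 0.221 ,  0.9753, -0.001 , -0.0004]), 'ft_force': array([0.2932, 0.5157, 0.6808]), 'moment': array([ 0.0445, -0.0478,  0.0253]), 'grip_force': 0.0, 'grip_width': 0.08662844271830436} 0.025
[[388.541    0.     258.3947]
 [  0.     388.541  193.5524]
 [  0.       0.       1.    ]] [[-0.7464  0.4599 -0.481   1.0857]
 [ 0.6655  0.5064 -0.5483  0.6387]
 [-0.0086 -0.7294 -0.684   0.9019]
 [ 0.      0.      0.      1.    ]]
[[390.5702   0.     252.9926]
 [  0.     390.5702 191.5166]
 [  0.       0.       1.    ]] [[ 0.7713 -0.4481  0.452  -0.0667]
 [-0.6365 -0.5434  0.5473 -0.7235]
 [ 0.0004 -0.7098 -0.7044  1.0368]
 [ 0.      0.      0.      1.    ]]
[[-0.0001 -0.9652 -0.2616  0.0726]
 [ 1.     -0.     -0.0004 -0.0012]
 [ 0.0003 -0.2616  0.9652 -0.1378]
 [ 0.      0.      0.      1.    ]]
```

View pics/scene0.png

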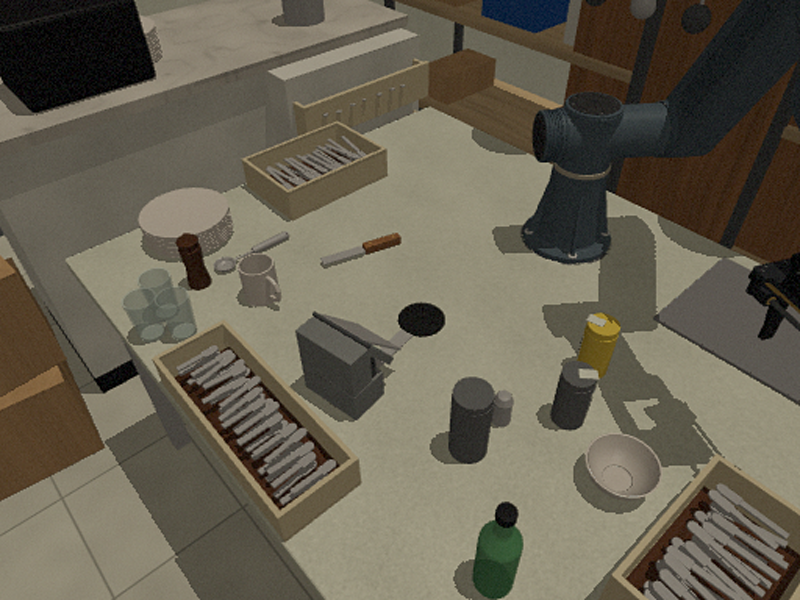

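View pics/side0.png

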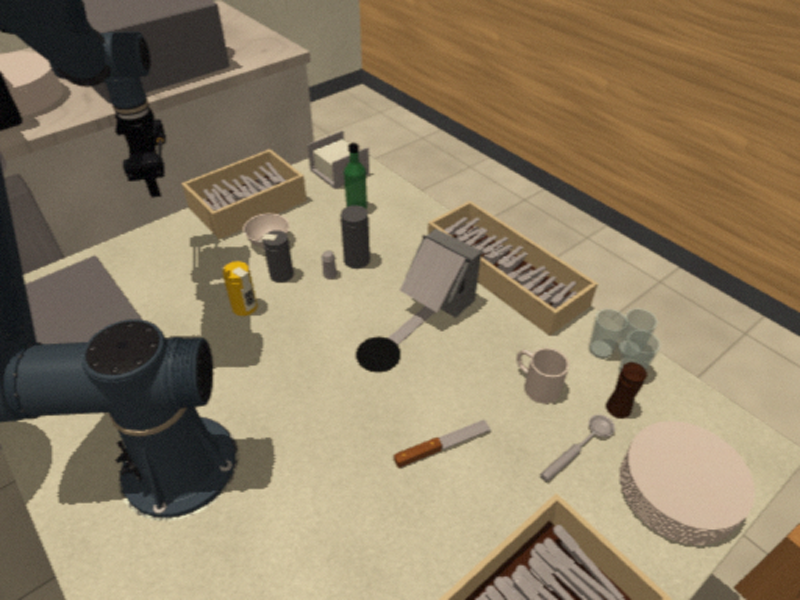

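```bash
cat > h.py <<'E'
import numpy as np,cv2
from scipy.spatial.transform import Rotation as R
np.set_printoptions(precision=4,suppress=True)
C={n:np.load(n+".npz") for n in("scene","side")}
def ray(n,p,s=1.5625):
    K,E=C[n]["K"],C[n]["E"]; u=(np.array(p)+.5)/s-.5
    d=E[:3,:3]@np.linalg.solve(K,[u[0],u[1],1]); return E[:3,3],d/np.linalg.norm(d)
def onz(n,p,z,s=1.5625):
    o,d=ray(n,p,s); return o+d*(z-o[2])/d[2]
def tri(a,b,s=1.5625):
    A=np.zeros((3,3));v=np.zeros(3);
    for o,d in(ray("scene",a,s),ray("side",b,s)):
        P=np.eye(3)-np.outer(d,d);A+=P;v+=P@o
    return np.linalg.solve(A,v)
def proj(n,X,s=1.5625):
    K,E=C[n]["K"],C[n]["E"];c=E[:3,:3].T@(np.array(X)-E[:3,3]);u=K@c/c[2];return (u[:2]+.5)*s-.5
E
python3 - <<'E'
from h import *
print("pad",onz("scene",(421,320),.004),onz("side",(378,354),.004))
for nm,a,b in(("hend",(401,238),(396,461)),("junc",(363,249),(440,442)),("tip",(322,263),(489,427))):
    print(nm,onz("scene",a,.012),onz("side",b,.012))
print("can",tri((578,369),(277,237)),onz("scene",(578,369),.12),onz("side",(277,237),.12))
a=cv2.imread("pics/scene0.png");b=cv2.imread("pics/side0.png")
r=lambda i,x,y:cv2.resize(i[y:y+130,x:x+130],(400,400),interpolation=cv2.INTER_CUBIC)
cv2.imwrite("pics/crop.png",np.hstack([r(a,285,295),r(b,370,220)]))
E
```

```text
pad [ 0.4632 -0.0176  0.004 ] [ 0.4577 -0.0278  0.004 ]
hend [ 0.3131 -0.2503  0.012 ] [ 0.317  -0.2605  0.012 ]
junc [ 0.4081 -0.2788  0.012 ] [ 0.4086 -0.2829  0.012 ]
tip [ 0.5109 -0.302   0.012 ] [ 0.5061 -0.3192  0.012 ]
can [0.4345 0.33   0.124 ] [0.4278 0.3301 0.12  ] [0.4385 0.3311 0.12  ]
```

View pics/crop.png

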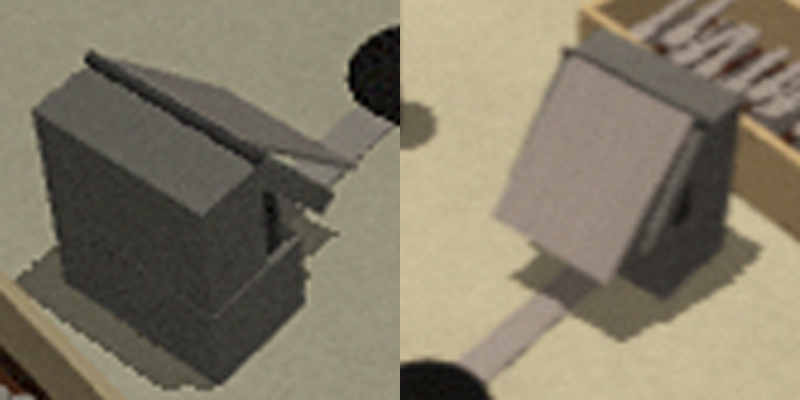

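```bash
cat > fit.py <<'E'
from h import *
from scipy.optimize import least_squares
S=lambda x,y:(285+x/3.077,295+y/3.077)
D=lambda x,y:(370+(x)/3.077,220+y/3.077)
obs=[("scene",S(35,110),(60,-65,155)),("scene",S(203,215),(60,65,155)),("scene",S(218,383),(60,65,0)),("scene",S(65,280),(60,-65,0)),
("side",D(345,98),(60,-65,155)),("side",D(205,30),(60,65,155)),
("side",D(165,52),("c",0,55)),("side",D(297,122),("c",0,-55)),("side",D(205,283),("c",135,-55)),("side",D(95,215),("c",135,55)),("scene",S(355,165),("c",135,-55)),("scene",S(328,208),("c",135,55)),
("scene",(421,320),(-220,0,4)),("side",(378,354),(-220,0,4))]
def pt(p,m):
    x,y,yaw,th=p[:4]
    if m[0]=="c":
        a=.93-th; m=(10-m[1]*np.cos(a),m[2],161-m[1]*np.sin(a))
    m=np.array(m)/1000;c,s=np.cos(yaw),np.sin(yaw)
    return np.array([x+c*m[0]-s*m[1],y+s*m[0]+c*m[1],m[2]])
def f(p):
    return np.concatenate([proj(n,pt(p,m))+np.array(p[4:6] if n=="scene" else p[6:8])-u for n,u,m in obs]+[np.array(p[4:])*.3])
r=least_squares(f,[.65,.08,.4,.05,0,0,0,0],loss="soft_l1")
print(r.x);print(f(r.x).reshape(-1,2))
print("pad",pt(r.x,(-220,0,4)),"lip",pt(r.x,("c",135,0)))
E
python3 fit.py
```

```text
[ 0.6664  0.0072  0.1664 -0.0846  0.097   5.8847  1.0961 -2.2248]
[[ -1.0626  -0.9295]
 [ -0.3556  -0.2036]
 [  0.6567   2.1352]
 [ -0.1783   1.0022]
 [ -0.5635  -0.307 ]
 [ -1.0499  -2.1426]
 [  1.8037   0.8306]
 [ -1.8018  -0.8736]
 [  5.1727   1.1179]
 [  3.6284   0.8479]
 [-49.3928 -11.95  ]
 [  2.6096   0.0616]
 [  1.1243  -0.0593]
 [ -1.4586  -0.0069]
 [  0.0291   1.7654]
 [  0.3288  -0.6674]]
pad [ 0.4494 -0.0292  0.004 ] lip [ 0.606  -0.0029  0.0463]
```

```bash
sed -i 's/("scene",S(355,165),("c",135,-55)),("scene",S(328,208),("c",135,55))/("scene",S(355,165),("c",135,55)),("scene",S(220,90),("c",135,-55)),("scene",S(332,188),(-50,65,75))/' fit.py
python3 fit.py
```

```text
[ 0.6689  0.0099  0.1731  0.111  -0.2335  3.5225  1.9295 -1.17  ]
[[-1.7132 -1.5514]
 [-0.4918 -0.9293]
 [ 0.5156  1.3864]
 [-0.7711  0.374 ]
 [ 0.1541 -0.4952]
 [-0.463  -2.0493]
 [ 2.5377  0.9278]
 [-0.9417 -1.0211]
 [ 0.863   1.1552]
 [-1.2356  0.7734]
 [ 0.2558  0.6315]
 [ 0.3141 -0.33  ]
 [ 0.9404  1.1564]
 [ 0.2536 -1.5176]
 [-0.0032  0.1089]
 [-0.07    1.0568]
 [ 0.5788 -0.351 ]]
pad [ 0.4522 -0.028   0.004 ] lip [ 0.5879 -0.0042  0.0624]
```

```bash
cat >> h.py <<'E'
B={"scene":np.array([-.2335,3.5225]),"side":np.array([1.93,-1.17])}
def go(pos,yaw,obs=None):
    """print shift/turn in tool axes from the present pose to a tool-down pose with tool x at yaw"""
    if obs is None:
        from rig import robot; obs=robot.get_obs()
    R0=R.from_quat(obs["tool_rot"]);T=R.from_euler("z",yaw)*R.from_euler("x",np.pi)
    print("t",round(obs["time"],2),"p",obs["position"],"shift mm",R0.inv().apply(np.array(pos)-obs["position"])*1000,"turn",(R0.inv()*T).as_rotvec(degrees=True))
E
python3 - <<'E'
from h import *
P=lambda n,p:np.array(p)-B[n]
for nm,a,b in(("hend",(401,238),(396,461)),("junc",(363,249),(440,442)),("tip",(322,263),(489,427))):
    print(nm,onz("scene",P("scene",a),.012),onz("side",P("side",b),.012))
for nm,a,b,z in(("can",(578,369),(277,237),.12),("yellow",(602,322),(237,270),.12),("plain",(473,389),(355,215),.15),("shaker",(504,394),(328,255),.072),("bowl",(622,460),(267,230),.05)):
    print(nm,onz("scene",P("scene",a),z),onz("side",P("side",b),z))
go([.405,-.275,.15],2.9)
E
```

```text
hend [ 0.3033 -0.2605  0.012 ] [ 0.3126 -0.2601  0.012 ]
junc [ 0.3992 -0.289   0.012 ] [ 0.404  -0.2824  0.012 ]
tip [ 0.5029 -0.312   0.012 ] [ 0.5012 -0.3187  0.012 ]
can [0.4211 0.3257 0.12  ] [0.4326 0.3303 0.12  ]
yellow [0.2961 0.2865 0.12  ] [0.3019 0.2868 0.12  ]
plain [0.6032 0.252  0.15  ] [0.6042 0.2486 0.15  ]
shaker [0.5215 0.2554 0.072 ] [0.5176 0.2479 0.072 ]
bowl [0.4674 0.4619 0.05  ] [0.4659 0.4518 0.05  ]
t 0.15 p [0.2692 0.5635 0.2468] shift mm [-484.143  -697.8238   97.7819] turn [ -0.0916  -0.0272 -11.6998]
```

```bash
python3 -m crank '[-40,-40,0,0,0,0,0,-75,-70,0,0,0,0,0,-105,-95,0,0,0,0,0,-135,-125,0,0,0,0,0,-165,-150,0,0,0,0,0]'
python3 -m crank '[-30,-27,0,0,0,-4,0,-60,-54,0,0,0,-8,0,-90,-81,0,0,0,-10,0,-120,-110,0,0,0,-10,0,-150,-137,0,0,0,-10,0]'
python3 -c "
from h import *
go([.385,-.28,.20],2.866)"
```

```text
time: 0.57
position: [0.3475, 0.3691, 0.2473]
tool_rot: [0.221, 0.975, -0.0, -0.0]
ft_force: [0.0, -0.8, 0.0]
grip_width: 0.0872
grip_force: 0.0
time: 0.98
position: [0.424, 0.1807, 0.2475]
tool_rot: [0.135, 0.991, -0.0, -0.0]
ft_force: [0.6, 0.2, 0.6]
grip_width: 0.0869
grip_force: 0.0
t 0.98 p [0.424  0.1807 0.2475] shift mm [ -85.7553 -454.322    47.5785] turn [-0.0088 -0.016   0.259 ]
```

```bash
python3 -m crank '[-7,-40,0,0,0,0,0,-14,-80,0,0,0,0,0,-21,-120,0,0,0,0,0,-28,-160,0,0,0,0,0,-36,-200,0,0,0,0,0]'
python3 -m crank '[-8,-40,4,0,0,0,0,-16,-80,8,0,0,0,0,-24,-120,12,0,0,0,0,-32,-160,16,0,0,0,0,-40,-200,20,0,0,0,0]'
python3 -m crank '[-3,-18,9,0,0,0,0,-6,-36,18,0,0,0,0,-10,-54,28,0,0,0,0,-10,-54,28,0,0,0,0,-10,-54,28,0,0,0,0]'
cat >> h.py <<'E'
def wrist(name):
    from rig import robot
    o=robot.get_obs();c=robot.camera("wrist")
    E=np.eye(4);E[:3,:3]=R.from_quat(o["tool_rot"]).as_matrix();E[:3,3]=o["position"]
    np.savez(name+".npz",K=c["intrinsics"],E=E@c["mount"]);C[name]=np.load(name+".npz")
    cv2.imwrite(f"pics/{name}.png",cv2.resize(c["pixels"][:,:,::-1],(800,600),interpolation=cv2.INTER_CUBIC));return o
E
python3 -c "
from h import *
o=wrist('w1');go([.385,-.28,.20],2.866,o)"
```

```text
time: 1.4
position: [0.4043, -0.0213, 0.2475]
tool_rot: [0.135, 0.991, 0.0, -0.0]
ft_force: [0.3, 0.7, 0.3]
grip_width: 0.0875
grip_force: 0.0
time: 1.82
position: [0.3894, -0.225, 0.2274]
tool_rot: [0.136, 0.991, 0.0, 0.0]
ft_force: [1.6, 0.3, 0.1]
grip_width: 0.0872
grip_force: 0.0
time: 2.23
position: [0.3848, -0.278, 0.199]
tool_rot: [0.136, 0.991, 0.001, -0.001]
ft_force: [-0.7, 0.2, 0.4]
grip_width: 0.0869
grip_force: 0.0
t 2.23 p [ 0.3848 -0.278   0.199 ] shift mm [-0.7453 -1.8716 -1.0372] turn [ 0.0745 -0.0845  0.1317]
```

View pics/w1.png

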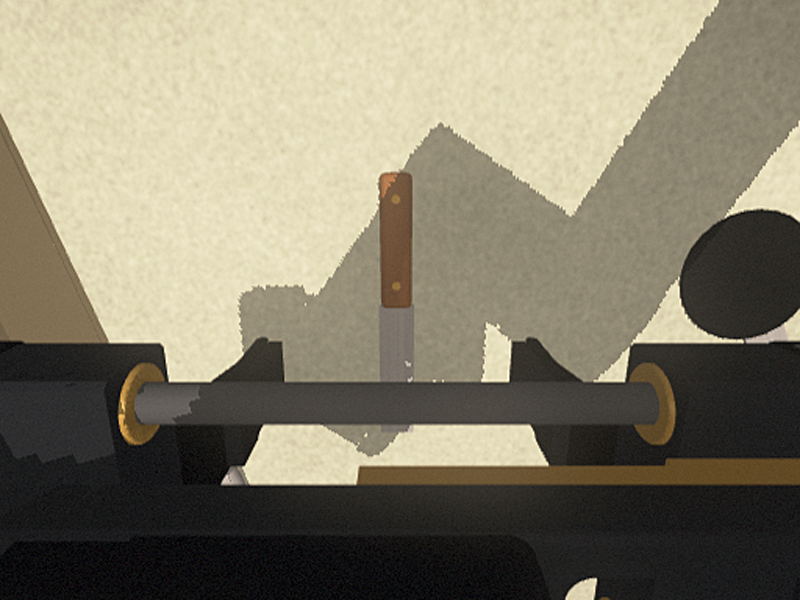

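```bash
python3 -c "
from h import *
C['w1']=np.load('w1.npz')
a=onz('w1',(395.5,174),.024);b=onz('w1',(397,307),.020);c=onz('w1',(397,428),.012)
print(a,b,c,onz('w1',(745,275),.004));y=np.arctan2(*(b-a)[1::-1]);print(y)
d=(b-a)/np.linalg.norm(b-a);g=b-.025*d;g[2]=.028
print(g);go(g,y+np.pi)"
```

```text
[ 0.3156 -0.2601  0.024 ] [ 0.4054 -0.2842  0.02  ] [ 0.5047 -0.3121  0.012 ] [ 0.4562 -0.0288  0.004 ]
-0.2623182840224027
[ 0.3813 -0.2778  0.028 ]
t 2.28 p [ 0.3849 -0.2771  0.1994] shift mm [  3.1037  -1.7856 171.3531] turn [ 0.0712 -0.0735 -0.554 ]
```

```bash
python3 -m crank '[3,-2,35,0,0,-0.5,0,3,-2,70,0,0,-0.5,0,3,-2,105,0,0,-0.5,0,3,-2,135,0,0,-0.5,0,3,-2,150,0,0,-0.5,0]'
python3 -m crank '[0,0,8,0,0,0,0,0,0,16,0,0,0,0,0,0,20.5,0,0,0,0,0,0,20.5,0,0,0,200,0,0,20.5,0,0,0,255]' 60
python3 -m crank '[0,0,0,0,0,0,255,0,0,0,0,0,0,255,0,0,0,0,0,0,255,0,0,0,0,0,0,255,0,0,0,0,0,0,255]'
```

```text
time: 2.7
position: [0.3811, -0.2765, 0.0475]
tool_rot: [0.13, 0.991, 0.001, -0.002]
ft_force: [0.7, 0.2, 0.8]
grip_width: 0.0873
grip_force: 0.0
time: 3.12
position: [0.3823, -0.2791, 0.0298]
tool_rot: [0.131, 0.991, -0.001, 0.001]
ft_force: [0.5, -0.2, 0.1]
grip_width: 0.0798
grip_force: 0.0
time: 3.53
position: [0.3819, -0.2791, 0.0293]
tool_rot: [0.131, 0.991, -0.0, 0.0]
ft_force: [-0.7, 0.2, -0.2]
grip_width: 0.0485
grip_force: 0.0
```

```bash
python3 -m crank '[0,0,0,0,0,0,255,0,0,0,0,0,0,255,0,0,0,0,0,0,255,0,0,0,0,0,0,255,0,0,0,0,0,0,255]'
python3 -m crank '[0,0,-15,0,0,0,255,0,0,-30,0,0,0,255,0,0,-45,0,0,0,255,0,0,-60,0,0,0,255,0,0,-70,0,0,0,255]'
python3 -c "
from h import *
go([.423,-.033,.10],.173+np.pi)"
```

```text
time: 3.95
position: [0.3818, -0.2787, 0.029]
tool_rot: [0.131, 0.991, 0.0, -0.0]
ft_force: [-0.8, 0.4, -0.1]
grip_width: 0.0217
grip_force: 60.0
time: 4.37
position: [0.3819, -0.279, 0.1]
tool_rot: [0.131, 0.991, -0.0, 0.0]
ft_force: [0.5, -0.2, -1.3]
grip_width: 0.0212
grip_force: 60.0
t 4.37 p [ 0.3819 -0.279   0.1   ] shift mm [ 24.1318 248.2046  -0.0948] turn [ -0.0324   0.0293 -24.9519]
```

```bash
python3 -m crank '[4,30,0,0,0,-4,255,7,60,0,0,0,-8,255,10,90,0,0,0,-12,255,13,120,0,0,0,-16,255,16,150,0,0,0,-20,255]'
python3 -c "
from h import *
go([.423,-.033,.10],.173+np.pi)"
```

```text
time: 4.78
position: [0.4051, -0.1286, 0.099]
tool_rot: [-0.045, 0.999, 0.0, -0.0]
ft_force: [-0.5, 0.3, -1.1]
grip_width: 0.0215
grip_force: 60.0
t 4.78 p [ 0.4051 -0.1286  0.099 ] shift mm [-26.3224  93.6239  -0.991 ] turn [ 0.0109 -0.0121 -4.8011]
```

```bash
python3 -m crank '[-9,31,0,0,0,-2,255,-18,62,0,0,0,-4.8,255,-26,94,0,0,0,-4.8,255,-26,94,20,0,0,-4.8,255,-26,94,41,0,0,-4.8,255]'
python3 - <<'E'
from h import *
from rig import robot
ims=[]
for n in("scene","side"):
    i=robot.camera(n)["pixels"][:,:,::-1]
    x,y=(170,165) if n=="scene" else (215,130)
    ims.append(cv2.resize(i[y:y+110,x:x+110],(400,400),interpolation=cv2.INTER_CUBIC))
cv2.imwrite("pics/ins.png",np.hstack(ims))
o=wrist('w2');go([.423,-.033,.058],.173+np.pi,o)
E
```

```text
time: 5.2
position: [0.424, -0.0321, 0.0585]
tool_rot: [-0.087, 0.996, -0.001, 0.002]
ft_force: [1.0, -0.4, -1.5]
grip_width: 0.0219
grip_force: 60.0
t 5.3 p [ 0.4218 -0.0329  0.0562] shift mm [-1.1256 -0.3304 -1.7763] turn [ 0.1356 -0.2435 -0.0609]
```

View pics/ins.png

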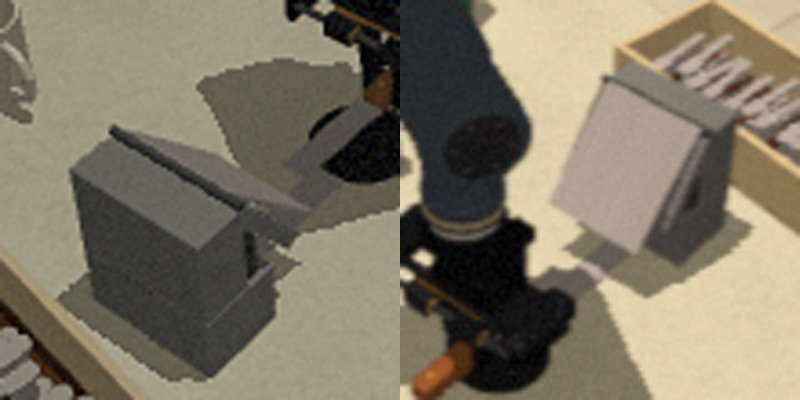

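```bash
python3 -c "
from h import *
P=lambda x,y,z:[.669+.985*x-.172*y,.010+.172*x+.985*y,z]
for y in(-.013,.013):
  u=proj('scene',P(-.12,y,.041))+B['scene']
  u=(u+.5)/1.5625-.5;print((u-[170,165])*3.636)"
```

```text
[279.1868 167.7084]
[302.8403 181.1481]
```

```bash
python3 -m crank '[-12,0,0,0,0,0,255,-24,0,0,0,0,0,255,-36,0,0,0,0,0,255,-48,0,0,0,0,0,255,-58,0,0,0,0,0,255]'
python3 -m crank '[0,0,-4,0,0,0,255,0,0,-8,0,0,0,255,0,0,-13,0,0,0,255,0,0,-18,0,0,0,255,0,0,-25,0,0,0,255]'
python3 -m crank '[0,0,-7,0,0,0,255,0,0,-14,0,0,0,255,0,0,-21,0,0,0,255,0,0,-28,0,0,0,255,0,0,-35,0,0,0,255]'
```

```text
time: 5.77
position: [0.4815, -0.0248, 0.0592]
tool_rot: [-0.084, 0.996, -0.0, 0.001]
ft_force: [0.1, -0.0, -2.2]
grip_width: 0.0214
grip_force: 60.0
time: 6.18
position: [0.4777, -0.0238, 0.0832]
tool_rot: [-0.085, 0.996, 0.001, -0.003]
ft_force: [-3.5, 0.3, -4.1]
grip_width: 0.0218
grip_force: 60.0
time: 6.6
position: [0.4806, -0.0242, 0.119]
tool_rot: [-0.085, 0.996, -0.0, 0.0]
ft_force: [-0.3, 0.5, -2.6]
grip_width: 0.0218
grip_force: 60.0
```

```bash
python3 -m crank '[0,0,-9,0,0,0,255,2,0,-18,0,0,0,255,4,0,-27,0,0,0,255,6,0,-36,0,0,0,255,8,0,-45,0,0,0,255]'
python3 -m crank '[3,0,-10,0,0,0,255,6,0,-20,0,0,0,255,9,0,-30,0,0,0,255,12,0,-42,0,0,0,255,14,0,-54,0,0,0,255]'
python3 - <<'E'
from h import *
from rig import robot
ims=[]
for n in("scene","side"):
    i=robot.camera(n)["pixels"][:,:,::-1]
    x,y=(170,145) if n=="scene" else (215,110)
    ims.append(cv2.resize(i[y:y+110,x:x+110],(400,400),interpolation=cv2.INTER_CUBIC))
cv2.imwrite("pics/lift.png",np.hstack(ims))
E
```

```text
time: 7.02
position: [0.4728, -0.0257, 0.1643]
tool_rot: [-0.085, 0.996, -0.0, 0.001]
ft_force: [0.6, 0.8, -1.6]
grip_width: 0.0217
grip_force: 60.0
time: 7.43
position: [0.4575, -0.0278, 0.2179]
tool_rot: [-0.085, 0.996, 0.0, -0.001]
ft_force: [0.9, 0.1, -2.2]
grip_width: 0.0216
grip_force: 60.0
```

View pics/lift.png

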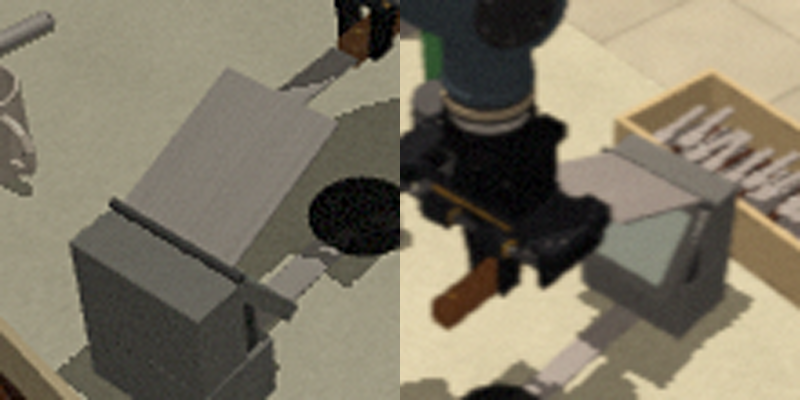

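```bash
python3 -c "
from h import *
P=lambda x,y,z:[.669+.985*x-.172*y,.010+.172*x+.985*y,z]
for th in(.8,.93,1.05,1.15,1.25,1.35,1.45):
  a=.93-th;o=[]
  for y in(-.055,.055):
    u=proj('scene',P(.01-.135*np.cos(a),y,.161-.135*np.sin(a)))+B['scene'];u=(u+.5)/1.5625-.5;o+=list((u-[170,145])*3.636)
  print(th,np.array(o))"
```

```text
0.8 [239.1687 127.6607 345.2869 183.8726]
0.93 [239.0479 110.6348 346.255  166.6463]
1.05 [237.2906  95.878  345.5619 151.8045]
1.15 [234.5982  84.4357 343.7896 140.3674]
1.25 [230.7801  73.8979 340.9131 129.9065]
1.35 [225.8367  64.3844 336.9231 120.5436]
1.45 [219.778   56.0137 331.8194 112.3994]
```

```bash
python3 -m crank '[8,0,4,0,0,0,255,18,0,10,0,0,0,255,28,0,20,0,0,0,255,38,0,40,0,0,0,255,45,0,60,0,0,0,255]'
python3 -m crank '[5,0,20,0,0,0,255,5,-25,40,0,0,3,255,5,-60,60,0,0,8,255,0,-95,70,0,0,12,255,-5,-130,70,0,0,16,255]'
python3 -c "
from h import *
go([.385,-.279,.055],2.879)"
```

```text
time: 7.95
position: [0.4128, -0.0354, 0.1563]
tool_rot: [-0.085, 0.996, -0.0, -0.0]
ft_force: [0.1, 0.6, -1.9]
grip_width: 0.0214
grip_force: 60.0
time: 8.37
position: [0.4389, -0.1628, 0.0841]
tool_rot: [0.056, 0.998, 0.002, -0.003]
ft_force: [0.8, 0.6, -1.1]
grip_width: 0.0215
grip_force: 60.0
t 8.37 p [ 0.4389 -0.1628  0.0841] shift mm [  40.3513 -121.5732   28.9219] turn [ 0.1639 -0.3777  8.612 ]
```

```bash
python3 -m crank '[10,-32,4,0,0,3,255,20,-64,8,0,0,6,255,30,-96,12,0,0,8.5,255,40,-121,16,0,0,8.5,255,40,-121,20,0,0,8.5,255]'
python3 - <<'E'
from h import *
from rig import robot
i=robot.camera("side")["pixels"][:,:,::-1]
cv2.imwrite("pics/k.png",cv2.resize(i[190:320,180:360],(800,578),interpolation=cv2.INTER_CUBIC))
go([.385,-.279,.029],2.879)
E
```

```text
time: 8.78
position: [0.387, -0.2836, 0.0662]
tool_rot: [0.131, 0.991, -0.001, 0.001]
ft_force: [0.2, -0.1, -0.6]
grip_width: 0.0219
grip_force: 60.0
t 8.83 p [ 0.3868 -0.2808  0.0656] shift mm [ 2.148   1.2575 36.617 ] turn [ 0.023  -0.0455  0.0253]
```

View pics/k.png

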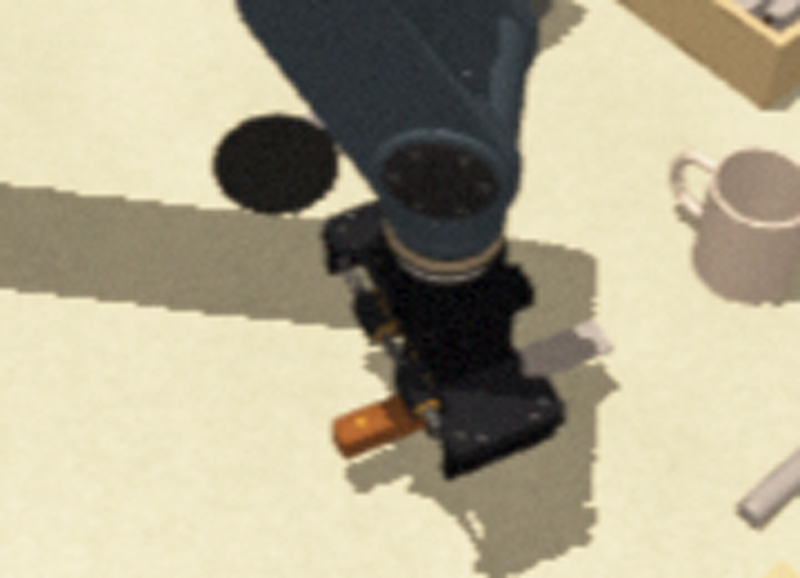

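```bash
python3 -m crank '[2,1,10,0,0,0,255,2,1,20,0,0,0,255,2,1,28,0,0,0,255,2,1,33,0,0,0,255,2,1,36,0,0,0,255]'
python3 -m crank '[0,0,1,0,0,0,255,0,0,1,0,0,0,255,0,0,1,0,0,0,255,0,0,1,0,0,0,160,0,0,1,0,0,0,100]'
python3 -m crank '[0,0,0,0,0,0,80,0,0,0,0,0,0,60,0,0,0,0,0,0,40,0,0,-15,0,0,0,0,0,0,-45,0,0,0,0]' 
python3 -m crank '[0,0,-40,0,0,0,0,0,0,-80,0,0,0,0,0,0,-120,0,0,0,0,0,0,-145,0,0,0,0,0,0,-145,0,0,0,0]'
python3 -c "
from h import *
go([.42,.0,.24],3.0);wrist('w3')"
```

```text
time: 9.25
position: [0.3865, -0.2762, 0.0301]
tool_rot: [0.128, 0.992, 0.001, -0.001]
ft_force: [0.3, -0.3, -1.3]
grip_width: 0.0217
grip_force: 60.0
time: 9.67
position: [0.3868, -0.2775, 0.0305]
tool_rot: [0.128, 0.992, -0.0, 0.0]
ft_force: [-0.2, 0.0, -0.0]
grip_width: 0.0286
grip_force: 0.0
time: 10.08
position: [0.3852, -0.2759, 0.0733]
tool_rot: [0.128, 0.992, 0.002, -0.002]
ft_force: [0.3, -0.2, 0.1]
grip_width: 0.06
grip_force: 0.0
time: 10.5
position: [0.3888, -0.2796, 0.2255]
tool_rot: [0.128, 0.992, -0.004, 0.005]
ft_force: [0.9, -0.8, 0.2]
grip_width: 0.0856
grip_force: 0.0
t 10.5 p [ 0.3888 -0.2796  0.2255] shift mm [ 40.7503 278.2476 -16.8749] turn [-0.4338  0.5636 -6.6108]
```

View pics/w3.png

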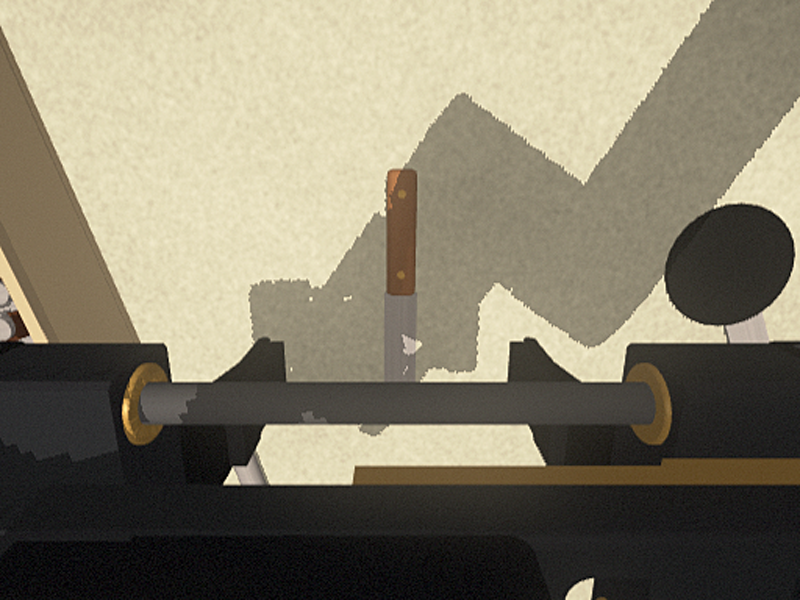

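```bash
python3 -m crank '[4,36,-6,0,0,0,0,8,72,-12,0,0,0,0,12,110,-18,0,0,0,0,16,150,-24,0,0,0,0,20,190,-30,0,0,0,0]'
python3 -m crank '[5,40,-1,0,0,0,0,10,80,-2,0,0,0,0,15,120,-3,0,0,0,0,20,160,-4,0,0,0,0,25,200,-5,0,0,0,0]'
python3 -m crank '[5,40,0,0,0,0,0,10,80,0,0,0,0,0,15,120,0,0,0,0,0,20,160,0,0,0,0,0,24,190,0,0,0,0,0]'
python3 -m crank '[0,10,0,0,0,0,0,0,18,0,0,0,0,0,0,18,0,0,0,0,0,0,18,0,0,0,0,0,0,18,0,0,0,0,0]'
python3 -c "
from h import *
go([.475,.316,.26],2.9);wrist('w4')"
```

```text
time: 10.97
position: [0.4144, -0.0864, 0.2487]
tool_rot: [0.129, 0.992, 0.001, -0.002]
ft_force: [0.8, 0.1, -0.2]
grip_width: 0.087
grip_force: 0.0
time: 11.38
position: [0.4409, 0.1133, 0.2535]
tool_rot: [0.128, 0.992, -0.0, -0.002]
ft_force: [0.8, -0.6, -0.8]
grip_width: 0.0869
grip_force: 0.0
time: 11.8
position: [0.4664, 0.304, 0.2529]
tool_rot: [0.128, 0.992, -0.0, -0.001]
ft_force: [0.3, -0.8, 0.2]
grip_width: 0.0868
grip_force: 0.0
time: 12.22
position: [0.4717, 0.317, 0.2545]
tool_rot: [0.129, 0.992, -0.001, -0.001]
ft_force: [-0.4, -0.4, 0.3]
grip_width: 0.0868
grip_force: 0.0
t 12.22 p [0.4717 0.317  0.2545] shift mm [-3.4626 -0.0861 -5.4798] turn [-0.0936 -0.0731 -0.9908]
```

View pics/w4.png

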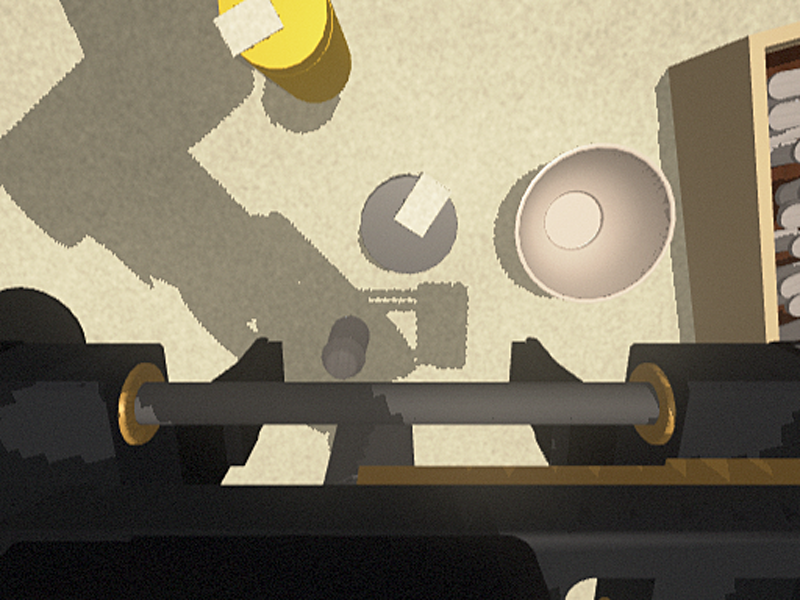

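```bash
python3 -c "
from h import *
C['w4']=np.load('w4.npz')
c=onz('w4',(409,223.5),.12);i=onz('w4',(408.5,226),.12);o=onz('w4',(436.5,181.5),.12)
a=onz('w4',(395,216),.12);b=onz('w4',(424,172),.12);e=onz('w4',(422,236),.12);f=onz('w4',(449,191),.12)
an=lambda p:np.arctan2(p[1],p[0])
print(c,i,an(o-i),an(b-a),an(f-e),an(a-e)-np.pi/2, an(o-c))
print(onz('w4',(361,223),.12),onz('w4',(457,223),.12),onz('w4',(345,335),.072))
"
```

```text
[0.4314 0.334  0.12  ] [0.4328 0.3333 0.12  ] 2.3237111094416854 2.2944194097508532 2.3533623683500005 -4.033183533678429 2.305014947931431
[0.4239 0.3066 0.12  ] [0.4384 0.3615 0.12  ] [0.5044 0.2673 0.072 ]
```

```bash
for i in 1 2 3; do python3 -m crank '[0,0,0,0,0,-7,0,0,0,0,0,0,-14,0,0,0,0,0,0,-21,0,0,0,0,0,0,-28,0,0,0,0,0,0,-35,0]' | head -3; done
python3 -c "
from h import *
go([.4315,.334,.18],4.877)
from rig import robot;print(robot.get_obs()['q'])"
```

```text
time: 12.68
position: [0.4721, 0.3172, 0.2553]
tool_rot: [-0.178, 0.984, -0.0, -0.0]
time: 13.1
position: [0.4721, 0.3172, 0.2553]
tool_rot: [-0.466, 0.885, -0.0, -0.0]
time: 13.52
position: [0.4721, 0.3172, 0.2553]
tool_rot: [0.71, -0.704, 0.0, 0.0]
t 13.52 p [0.4721 0.3172 0.2553] shift mm [-17.1994  40.4546  75.2892] turn [ 0.0067 -0.0162 -8.9436]
[ 0.3953  0.4426  1.5673 -0.0003  1.1319 -2.7547]
```

```bash
for i in 1 2 3 4 5 6 7 8; do python3 -m crank '[0,0,0,0,0,7,0,0,0,0,0,0,14,0,0,0,0,0,0,21,0,0,0,0,0,0,28,0,0,0,0,0,0,35,0]' | tail -0; done
python3 -c "
from h import *
go([.4315,.334,.18],-.6)
from rig import robot;print(robot.get_obs()['q'])"
```

```text
t 16.85 p [0.4721 0.3172 0.2553] shift mm [-42.906   -9.4181  75.2831] turn [ 0.0198 -0.0001 24.1726]
[ 0.3953  0.4426  1.5673 -0.0003  1.1319  2.1443]Exception ignored on flushing sys.stdout:
BrokenPipeError: [Errno 32] Broken pipe
Exception ignored on flushing sys.stdout:
BrokenPipeError: [Errno 32] Broken pipe
Exception ignored on flushing sys.stdout:
BrokenPipeError: [Errno 32] Broken pipe
Exception ignored on flushing sys.stdout:
BrokenPipeError: [Errno 32] Broken pipe
Exception ignored on flushing sys.stdout:
BrokenPipeError: [Errno 32] Broken pipe
Exception ignored on flushing sys.stdout:
BrokenPipeError: [Errno 32] Broken pipe
Exception ignored on flushing sys.stdout:
BrokenPipeError: [Errno 32] Broken pipe
Exception ignored on flushing sys.stdout:
BrokenPipeError: [Errno 32] Broken pipe
```

```bash
python3 -m crank '[-9,-2,10,0,0,6,0,-18,-4,20,0,0,12,0,-27,-6,35,0,0,18,0,-36,-8,55,0,0,24,0,-43,-9.5,75,0,0,24,0]'
python3 -c "
from h import *
go([.4315,.334,.105],-.6)
from rig import robot;print(robot.get_obs()['q'])"
```

```text
time: 17.27
position: [0.4311, 0.3342, 0.1802]
tool_rot: [0.956, -0.293, 0.0, -0.0]
ft_force: [-0.1, 0.1, -0.7]
grip_width: 0.0874
grip_force: 0.0
t 17.27 p [0.4311 0.3342 0.1802] shift mm [ 0.4485  0.0332 75.1712] turn [-0.0555 -0.0367  0.3228]
[ 0.4547  0.5127  1.7003 -0.0001  0.9275  2.6199]
```

Descend and grip gently (30 N).

```bash
python3 -m crank '[0,0,20,0,0,0,0,0,0,40,0,0,0,0,0,0,56,0,0,0,0,0,0,68,0,0,0,0,0,0,75,0,0,0,0]' 30
python3 -m crank '[0,0,0,0,0,0,30,0,0,0,0,0,0,60,0,0,0,0,0,0,90,0,0,0,0,0,0,110,0,0,0,0,0,0,130]'
python3 -m crank '[0,0,0,0,0,0,140,0,0,0,0,0,0,150,0,0,0,0,0,0,150,0,0,0,0,0,0,150,0,0,0,0,0,0,150]'
```

```text
time: 17.68
position: [0.4308, 0.3337, 0.1039]
tool_rot: [0.957, -0.291, -0.001, 0.001]
ft_force: [-0.5, 0.0, -0.3]
grip_width: 0.087
grip_force: 0.0
time: 18.1
position: [0.4318, 0.3355, 0.1059]
tool_rot: [0.957, -0.29, 0.001, -0.001]
ft_force: [-0.6, 0.3, -0.5]
grip_width: 0.0616
grip_force: 0.0
time: 18.52
position: [0.4318, 0.3356, 0.1059]
tool_rot: [0.957, -0.29, 0.001, -0.001]
ft_force: [-0.1, 1.2, 5.4]
grip_width: 0.0596
grip_force: 30.0
```

```bash
(python3 -m crank '[0,0,-15,0,0,0,150,0,0,-35,0,0,0,150,0,0,-55,0,0,0,150,0,0,-75,0,0,0,150,0,0,-90,0,0,0,150]'
for i in 1 2 3 4 5; do python3 -m crank '[0,0,0,0,0,-7,150,0,0,0,0,0,-14,150,0,0,0,0,0,-21,150,0,0,0,0,0,-28,150,0,0,0,0,0,-35,150]' ; done) | tail -6
python3 -c "
from h import *
go([.4522,-.028,.195],3.558)
from rig import robot;print(robot.get_obs()['q'])"
```

```text
time: 21.02
position: [0.4301, 0.3348, 0.1939]
tool_rot: [0.329, 0.944, -0.001, -0.001]
ft_force: [0.3, 0.3, -3.5]
grip_width: 0.0592
grip_force: 30.0
t 21.02 p [0.4301 0.3348 0.1939] shift mm [-242.5904 -270.6938   -0.6742] turn [ -0.1001  -0.1537 -62.2436]
[ 0.4564  0.4935  1.6864  0.      0.9648 -0.4445]
```

```bash
python3 -m crank '[-24,-27,0,0,0,-6,150,-48,-54,0,0,0,-12,150,-72,-81,0,0,0,-18,150,-96,-108,0,0,0,-24,150,-121,-135,0,0,0,-31,150]'
python3 -c "
from h import *
go([.4522,-.028,.195],3.558)"
```

```text
time: 21.43
position: [0.4395, 0.156, 0.1942]
tool_rot: [0.07, 0.998, -0.0, -0.001]
ft_force: [1.1, -1.1, -3.0]
grip_width: 0.0599
grip_force: 30.0
t 21.43 p [0.4395 0.156  0.1942] shift mm [ -38.3444 -180.3849   -0.7331] turn [ -0.0078  -0.1702 -31.9058]
```

```bash
python3 -m crank '[-8,-36,0,0,0,-6.4,150,-16,-72,0,0,0,-12.8,150,-24,-108,0,0,0,-19.2,150,-32,-146,0,0,0,-25.6,150,-38,-181,0,0,0,-32,150]'
python3 -m crank '[0,0,15,0,0,0,150,0,0,30,0,0,0,150,0,0,45,0,0,0,150,0,0,60,0,0,0,150,0,0,72,0,0,0,150]'
python3 -c "
from h import *
go([.454,-.0285,.111],3.558)"
```

```text
time: 21.85
position: [0.4514, -0.0182, 0.1944]
tool_rot: [-0.192, 0.981, 0.0, -0.001]
ft_force: [1.2, -0.1, -3.3]
grip_width: 0.0594
grip_force: 30.0
time: 22.27
position: [0.4511, -0.0167, 0.1216]
tool_rot: [-0.189, 0.982, 0.001, -0.001]
ft_force: [-1.0, -0.1, -3.9]
grip_width: 0.0595
grip_force: 30.0
t 22.27 p [ 0.4511 -0.0167  0.1216] shift mm [  1.6611 -12.0716  10.5524] turn [ 0.1009 -0.1179 -2.0706]
```

```bash
python3 -m crank '[1,-6,2,0,0,-1,150,1.5,-12,4,0,0,-2,150,1.5,-12,7,0,0,-2,150,1.5,-12,9.5,0,0,-2,150,1.5,-12,10.5,0,0,-2,150]'
python3 -c "
from h import *
go([.454,-.0285,.111],3.558)"
```

```text
time: 22.68
position: [0.4545, -0.0281, 0.112]
tool_rot: [-0.206, 0.979, 0.001, -0.001]
ft_force: [-0.4, 0.9, -4.4]
grip_width: 0.0595
grip_force: 30.0
t 22.68 p [ 0.4545 -0.0281  0.112 ] shift mm [ 0.6563 -0.158   0.9629] turn [ 0.075  -0.0739 -0.0664]
```

```bash
python3 -m crank '[0,0,1,0,0,0,150,0,0,1.5,0,0,0,150,0,0,2,0,0,0,150,0,0,2.5,0,0,0,150,0,0,2.5,0,0,0,150]'
```

```text
time: 23.1
position: [0.4553, -0.0284, 0.1101]
tool_rot: [-0.206, 0.978, -0.0, 0.0]
ft_force: [-0.6, -0.2, -3.2]
grip_width: 0.0594
grip_force: 30.0
```

```bash
python3 -m crank '[0,0,0.5,0,0,0,150,0,0,1,0,0,0,150,0,0,1,0,0,0,150,0,0,1,0,0,0,150,0,0,1,0,0,0,150]'
```

```text
time: 23.52
position: [0.4553, -0.0285, 0.1098]
tool_rot: [-0.206, 0.978, -0.0, 0.0]
ft_force: [-1.4, -0.0, 5.7]
grip_width: 0.0596
grip_force: 30.0
```

```bash
(python3 -m crank '[0,0,0,0,0,0,130,0,0,0,0,0,0,110,0,0,0,0,0,0,80,0,0,0,0,0,0,40,0,0,0,0,0,0,0]'
python3 -m crank '[0,0,0,0,0,0,0,0,0,-10,0,0,0,0,0,0,-30,0,0,0,0,0,0,-60,0,0,0,0,0,0,-95,0,0,0,0]'
python3 -m crank '[0,0,-35,0,0,0,0,0,0,-70,0,0,0,0,-15,0,-75,0,0,0,0,-30,0,-75,0,0,0,0,-40,0,-75,0,0,0,0]'
python3 -m crank '[0,0,0,0,0,0,0,0,0,0,0,0,0,0,0,0,0,0,0,0,0,0,0,0,0,0,0,0,0,0,0,0,0,0,0]') | tail -6
python3 -c "
from h import *
o=wrist('w5')
"
```

```text
time: 25.18
position: [0.4911, -0.0124, 0.2785]
tool_rot: [-0.206, 0.979, 0.0, -0.001]
ft_force: [-0.4, -0.1, -0.6]
grip_width: 0.0871
grip_force: 0.0
```

View pics/w5.png

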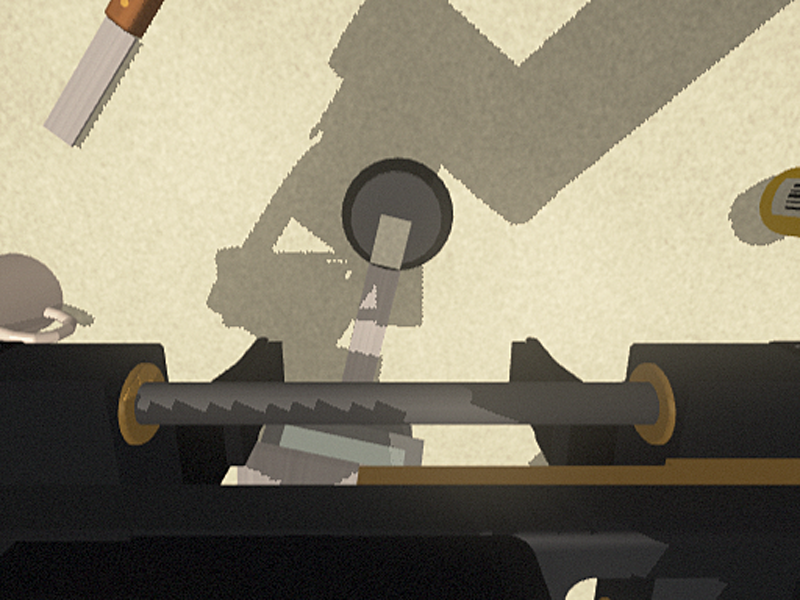

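```bash
python3 -c "
from h import *
C['w5']=np.load('w5.npz')
q=lambda u,z:onz('w5',u,z)
an=lambda p:np.degrees(np.arctan2(p[1],p[0]))
print('label',an(q((371,262),.12)-q((381,215),.12)),an(q((400,267),.12)-q((411,219),.12)),an(q((411,219),.12)-q((381,215),.12))-90)
print('floor',an(q((343,382),0)-q((368,268),0)),an(q((377,382),0)-q((397,270),0)),'fit',np.degrees(.173))
print('tin',q((396,216),.124),'pad',q((397.5,213.5),.004))
"
```

```text
label 11.171450512918764 11.225651227318068 16.273884075837145
floor 10.768919037693584 13.885960309597285 fit 9.91216985576324
tin [ 0.4488 -0.0312  0.124 ] pad [ 0.4563 -0.0265  0.004 ]
```

```bash
python3 -c "
from rig import robot
print(robot.hand_in())"
```

```text
the job is handed in; nothing more can be done
None
```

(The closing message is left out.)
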